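# Press a bush home with a ratchet bar clamp and release it

### The arm

A 7-joint arm with a two-finger parallel gripper is mounted at the origin on a cart in front of the work surface, level with it; the furniture and walls round the work are solid. World frame = base frame: x ahead of the robot, y to its left, z up, the work surface at z = 0. Lengths are in m, angles in rad, forces in N, time in s.
With the tool pointing down it reaches from about 0.4 to 0.925 m from the base axis. Payload 5.6 kg.
Tool frame: the origin (TCP) lies on the mounting face of the last link; the fingertips stand 173 mm ahead of it and the grasp point (between the pads) lies 155 mm ahead of it (tip_reach is the distance from the TCP to the fingertips, in m); z points along the fingers, y is the line along which they close (so a half turn about z gives the same grasp; the last joint's range is limited). The gripper opens to 85 mm and grips with 20 to 120 N. Pads are 22 mm wide; open, the fingers measure 114 mm over their backs; the gripper's body (76 mm by 85 mm) begins 54 mm behind the grasp point. The pads swing forward as they close: fully open they stand 13 mm farther back than shut.
Start: joints at [1.267, 0.468, -0.012, 1.603, 0.006, 1.071, -0.056], TCP at [0.168, -0.628, 0.405] pointing down, gripper open.
Joint ranges: [-2.53, 2.53], [-0.31, 2.02], [-1.57, 1.55], [0.28, 2.44], [-1.29, 4.43], [0.15, 1.84], [-2.92, 2.92]. Speed limits (rad/s): [2.57, 2.57, 3.14, 3.14, 3.14, 3.14, 3.14].

### API

Orientations are given as a rotation vector (axis times angle).
In Python, from cell import * gives the robot as it stands.
- The arm moves only by the tool drive_tool, never from a script. Its argument "targets" is text: rows parted by semicolons, each of 5 numbers parted by spaces: the shift along the tool's x, y, z in m, then the turn about the tool's z in rad, then the gripper's target within -1 to 1 (fully open at 1, half-way at 0, shut at -1). In form: tx ty tz twist grip; .... A call has exactly 8 rows; each row is the pose to reach, as a shift and turn from the pose commanded when the call began, along the tool's axes at that moment; what a row does not reach only later rows make up. A row lasts 1/10 s, in which the tool goes at most 50 mm and 8.59 degrees, less where a joint would pass 70% of its speed; a pose out of reach is approached as far as the arm can. A call with a gripper value outside its range is refused whole. The fingers move at their own pace and stop on an object; "squeeze" is the grip in N (left out, the last holds). Time passes only in rows, so rows that repeat a pose let the fingers close, or fill a call up. It gives the time, the measured TCP pose, the force, the opening and the grip force at its end, in the units of the state.
- state(): the state, without advancing time (a new reading comes with each control period).
- camera(name): name is "side" or "top"; returns a dict with "img" (400x640x3 uint8, red, green, blue), "depth" (400x640 float32, m along the optical axis (not along the pixel's ray), 0 where there is no reading), "mtx" (3x3 intrinsics, pixels), "k1" (the pictures are not rectified: a ray, as slopes to the right and down, at radius r is drawn at 1 + k1 r^2 times it, then the intrinsics apply), "extrinsics" (4x4, takes a point from camera to world coordinates). Camera axes: x right, y down, z forward; pixel columns grow to the right and rows downward; lengths in m; the calibration is good to about 2 mm. A picture is of the moment at which its call begins.
- finish_job(): hands the job in; it is judged then, once.
The state is a dict: "t": time; "joint_positions": joint angles; "dq": joint speeds; "effort": joint torques, N m; "tcp_pos": TCP position; "ee_rot": TCP orientation; "wrist_force": force on the tool from outside, world axes, zero at the start; "wrist_torque": the same for the moment, N m; "finger_gap": opening from 0.0 (shut) to 1.0 (fully open); "grip_force": force on a finger pad.
Only numpy, scipy, OpenCV 4.12 (cv2) and the standard library are available. Lean on these libraries where they do the work, as an engineer would, in place of code of your own. Each camera call takes 0.05 s, during which the arm holds its last target. There are 200 camera calls.

### The job

Lay the light wooden blank with the metal bush sticking out of its end lengthwise in the channel of the bench clamp, either way round, and let go of it. Squeeze the clamp's sprung trigger towards its handle again and again until the jaw has pressed the bush fully home, flush with the wood; press gently and stop when the trigger stays stiff, for forcing it crushes the work. Then let go of the trigger and press the release tab behind the handle until the jaw has sprung all the way back, leaving the blank in the channel and the other things where they are.

Things in the scene. Friction and masses are not known exactly. Their poses are not given: they have to be found in the camera images.
- press: bench clamp on a 90 x 370 mm plywood board, 12 mm thick (local y -210 to +160), fixed; origin on the table under it. +y is the way the jaw closes. Along y: release tab, black handle (y -118 to -100, 24 mm wide, top z 118, fixed), black trigger (as high), round jaw pad, channel, anvil block (face y +145, 64 mm high). Steel housing 34 mm wide, z up to 63, y -136 to -58
- channel (a point): middle of the channel's floor, 22 mm above the table; runs along y (press axes), 33 mm wide, 120 long, rails 6 mm high. Anvil face 81 mm ahead (+y), open jaw pad 84 mm behind (may start 10 mm forward). To fit, the blank's middle comes 2 to 18 mm ahead of here if its bush faces the jaw; -10 to +6 mm if it faces the anvil. The jaw then pushes it to the anvil
- squeeze (a point): fixed point 105 mm above the table (grip height), 20 mm ahead (+y) of the handle's rear face; axes as the press's. Fingers close along y, one behind the handle, one before the trigger: 52 mm over both outsides, 40 mm fully squeezed. With the hand centred here (needs over 64 mm opening) both fingers meet their faces at full squeeze
- trigger_pad (a point): front of the trigger at grip height; goes 12 mm to -y at full squeeze and springs back. Spring 3 to 4.5 N; pressing the bush takes about 20 N; 25 to 40 N presses it home, over 45 N overloads the jaw pad. A full stroke walks the jaw 12 mm (3 teeth of 4 mm), kept when the trigger is let fully back. With the bush home it stalls part-way each stroke, over 43 mm left over the outsides
- clamp_bar (a joint): how far the toothed bar with the jaw has walked from fully open, m, 0 to 0.056; about 0.045 to 0.050 with the bush home; sprung back to 0 when released. The start may lie some mm forward
- nose: round rubber jaw pad, 24 mm across, on the front end of the bar; origin at the middle of its face, 35.5 mm above the table. It is sprung on the bar: 4 N per mm over 8 mm. It may press with up to 25 N
- tab (a point): middle of the ridged top of the steel release tab, 22 x 22 mm, at the rear of the clamp, 66 mm above the table and 63 mm behind the handle's rear face. Pressed straight down 9 to 10 mm (about 3 N; a stop comes at 11 mm) it lifts the ratchet; works only with the trigger let go; hold it down about 1.5 s while the jaw springs back
- blank: light-coloured square wooden blank 27 x 120 x 27 mm, long along its y axis, origin at the middle of its underside, about 0.14 kg; a 14 mm metal bush stands 12 mm proud of its +y end, on the axis
- bush (a joint): how far the bush is pressed in, m: 0 proud by 12 mm, 0.012 flush with the wood (home). About 5 N of friction
- whetstone: bystander: grey whetstone 33 x 68 x 27 mm, origin under its middle, loose
- collet_big: bystander: loose collet 30 mm across, 32 mm high, origin under its middle
- collet_tall: bystander: loose collet 25 mm across, 40 mm high, origin under its middle
Mind the look-alikes: they are no part of the job. Several things look just like the blank: the one meant starts farthest to the robot's left.

How it is judged:
On the way, in this order (a step that is already met when the one before it is completed fails the run):
1. the blank lies in the channel, let go, with its bush still proud (x of blank in the frame of channel between -0.0045 and 0.0045 m and y of blank in the frame of channel between -0.03 and 0.03 m and z of blank in the frame of channel between -0.003 and 0.003 m and angle between the y axis of blank and the y axis of channel, either way round below 0.1 rad and value of joint bush below 0.004 m and contact force between the fingers and blank below 0.3 N), for 0.2 s.
2. the jaw presses on the blank in the channel, with the bush home (within 1.5 mm) (x of blank in the frame of channel between -0.0045 and 0.0045 m and y of blank in the frame of channel between -0.03 and 0.03 m and z of blank in the frame of channel between -0.003 and 0.003 m and angle between the y axis of blank and the y axis of channel, either way round below 0.1 rad and value of joint bush above 0.0105 m and contact force between nose and blank above 2 N), for 0.1 s.
At the end, for the whole second after the job is handed in: The bush is home (pressed at least 10.5 of its 12 mm), the blank lies at rest on the channel's floor (within 4.5 mm of its middle line, 30 mm along it, 3 mm of its floor and 0.1 rad), and the jaw is back open (clamp_bar under 4 mm) (x of blank in the frame of channel between -0.0045 and 0.0045 m and y of blank in the frame of channel between -0.03 and 0.03 m and z of blank in the frame of channel between -0.003 and 0.003 m and angle between the y axis of blank and the y axis of channel, either way round below 0.1 rad and value of joint bush above 0.0105 m and value of joint clamp_bar below 0.004 m and linear speed of blank below 0.02 m/s); the robot touches nothing.
It fails at once if the jaw's pad presses with more than 25 N (contact force between nose and anything else above 25 N).
It fails at once if a bystander (whetstone, collet) is moved more than 30 mm (distance of any of whetstone, collet_big, collet_tall from where it was at the start of the episode above 0.03 m).
It also fails if it takes over 69 s, if anything falls off the work surface, if the arm or the gripper's body presses on something with over 40 N, if the wrist force passes 120 N, or if a joint passes its speed limit or range.

## Working session

There is one attempt and no reset: what is moved stays moved. The work goes in short steps, Python scripts to look and compute and a tool call to move; the robot and the scene stay as the last step left them, time stands still between calls to the robot, and variables do not carry over. Pictures are saved under pics/ and viewed, at most 10 in all, crops included, and the job is handed in when it is done.

Besides the shell and the picture viewer there is one more tool, called after "Call:" by a JSON object that holds its "op" and its "data". drive_tool: Moves the arm, as the interface text tells. Its arguments: {"type":"object","properties":{"targets":{"type":"string"},"squeeze":{"type":"number"}},"required":["targets"]}

```bash
mkdir -p pics; cat > h.py <<'E'
from cell import *
import numpy as np, cv2
def save(name,fn):
    c=camera(name); cv2.imwrite(fn,c["img"][:,:,::-1]); np.savez(fn.replace('.png','.npz'),**c); return c
def ray(c,u,v):
    m=c["mtx"]; d=np.array([(u-m[0,2])/m[0,0],(v-m[1,2])/m[1,1]]); s=d.copy()
    for _ in range(20): s=d/(1+float(c["k1"])*(s@s))
    return np.array([s[0],s[1],1.])
def at(c,u,v,z=None):
    E=c["extrinsics"]; r=ray(c,u,v)
    if z is None:
        return (E@np.r_[r*c["depth"][int(round(v)),int(round(u))],1])[:3]
    w=E[:3,:3]@r; return E[:3,3]+w*(z-E[2,3])/w[2]
E
python3 - <<'E'
from h import *
a=save("top","pics/top1.png"); b=save("side","pics/side1.png")
print(a["mtx"],a["k1"],a["extrinsics"],b["extrinsics"]);print(state())
E
```

```text
[[511.58727858   0.         315.2553943 ]
 [  0.         511.58727858 194.39966574]
 [  0.           0.           1.        ]] -0.011532876397105415 [[ 3.31433949e-02 -9.76777026e-01  2.11679372e-01  2.51370019e-01]
 [-9.99450162e-01 -3.25913693e-02  6.09729012e-03 -1.84719800e-01]
 [ 9.43227705e-04 -2.11765068e-01 -9.77320145e-01  1.37462153e+00]
 [ 0.00000000e+00  0.00000000e+00  0.00000000e+00  1.00000000e+00]] [[ 0.99950935  0.03116964 -0.00308586  0.53865311]
 [ 0.02083364 -0.58801614  0.80858085 -0.90411497]
 [ 0.02338863 -0.8082484  -0.588377    0.61433314]
 [ 0.          0.          0.          1.        ]]
{'t': 0.1, 'joint_positions': array([ 1.26696826,  0.46831473, -0.01162015,  1.60353172,  0.00598317,
        1.07133443, -0.05630313]), 'dq': array([-3.99225652e-04,  5.74988015e-05,  1.11566927e-03, -1.81254179e-03,
        1.12074319e-03, -8.10131011e-04,  3.37277805e-05]), 'effort': array([ 1.06297255e-03, -5.33522058e+01,  2.15227838e-02, -2.51967645e+01,
        1.14842944e-02,  4.35235605e-03, -5.80250685e-06]), 'tcp_pos': array([ 0.16753436, -0.62781638,  0.40381664]), 'ee_rot': array([-3.11341389e+00, -4.08255251e-01,  4.56948134e-04]), 'wrist_force': array([-0.43286266, -0.1992089 ,  0.21687331]), 'wrist_torque': array([ 0.03071883, -0.03832777, -0.00526645]), 'grip_force': 0.0, 'finger_gap': 1.0046518670101368}
```

View pics/top1.png

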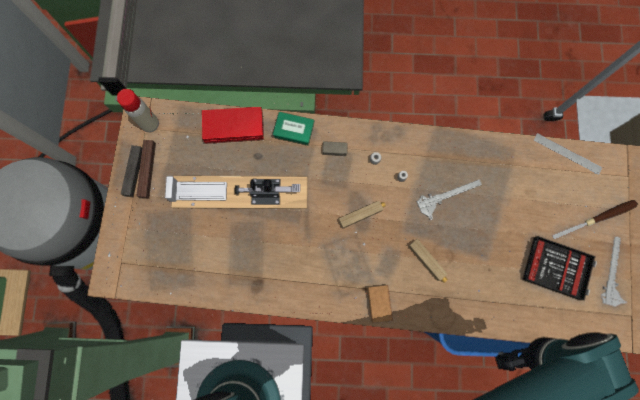

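View pics/side1.png

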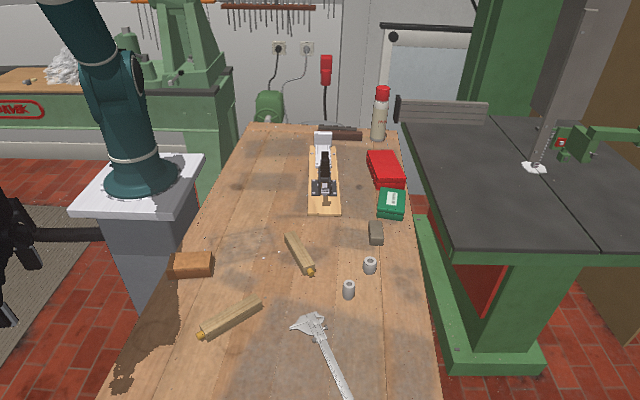

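```bash
python3 - <<'E'
import cv2
a=cv2.imread('pics/top1.png')
cv2.imwrite('pics/c1.png',cv2.resize(a[165:220,160:315],None,fx=5,fy=5,interpolation=cv2.INTER_CUBIC))
cv2.imwrite('pics/c2.png',cv2.resize(a[140:290,320:460],None,fx=4,fy=4,interpolation=cv2.INTER_CUBIC))
E
```

```text
(no output)
```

View pics/c1.png

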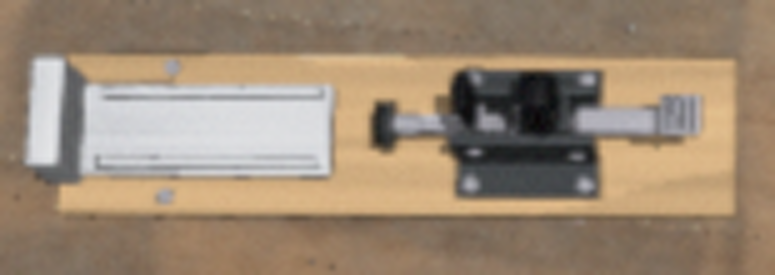

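View pics/c2.png

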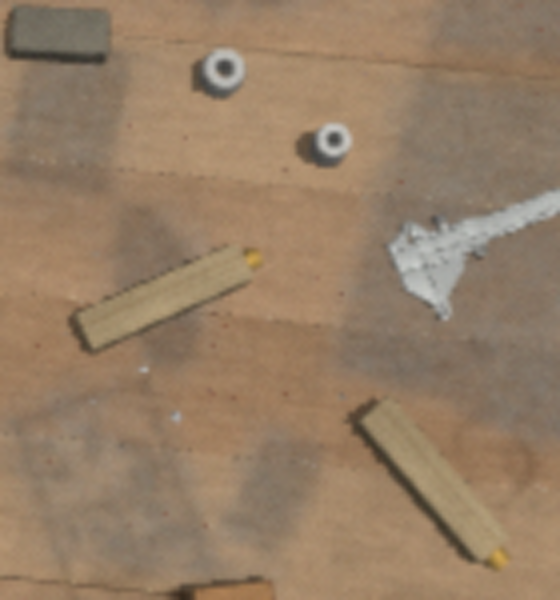

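```bash
cat >> h.py <<'E'
def cloud(c,u0,u1,v0,v1):
    P=[]
    for v in range(v0,v1):
        for u in range(u0,u1):
            if c["depth"][v,u]>0: P.append(at(c,u,v))
    return np.array(P)
E
python3 - <<'E'
from h import *
c=dict(np.load('pics/top1.npz'))
np.set_printoptions(precision=4,suppress=True)
P=cloud(c,335,390,195,232)
print('table z',np.median(P[:,2]))
for lo,hi in((.02,.036),):
    Q=P[(P[:,2]>lo)&(P[:,2]<hi)]; print(len(Q),np.median(Q[:,2]),cv2.minAreaRect((Q[:,:2]*1000).astype(np.float32)))
B=[(75,318),(95,350),(253,272),(237,245),(253,259)]
for U,V in B: print('blank',at(c,(U+.5)/4-.5+320,(V+.5)/4-.5+140,.027))
C=lambda U,V,z:at(c,(U+.5)/5-.5+160,(V+.5)/5-.5+165,z)
for n,U,V,z in(('board TR',735,60,.012),('board BR',735,213,.012),('board BL',62,212,.012),('board T',300,57,.012),('chan1',330,85,.022),('chan2',331,176,.022),('chan3',85,176,.022),('chan4',85,85,.022),('tab1',661,94,.066),('tab2',700,94,.066),('tab3',700,136,.066),('anv1',65,57,.064),('anv2',65,165,.064),('anv3',28,165,.064),('rail',104,93,.028),('rail',322,91,.028),('rail',96,160,.028),('rail',317,164,.028)):
    print(n,C(U,V,z))
P=cloud(c,225,305,172,210)
for n,lo,hi in(('h',.110,.125),('tab/..',.064,.069),('hous',.058,.0635),('pad',.042,.05)):
    Q=P[(P[:,2]>lo)&(P[:,2]<hi)]; print(n,len(Q)); 
    if len(Q): print(Q.min(0),Q.max(0),Q.mean(0)); 
    if n in('h','tab/..') : print(Q)
E
```

```text
table z 0.0005659249119958076
456 0.02628474221386712 ((497.657958984375, -305.215087890625), (27.84050750732422, 131.43092346191406), 26.097698211669922)
blank [ 0.4779 -0.2402  0.027 ]
blank [ 0.4568 -0.254   0.027 ]
blank [ 0.513  -0.3587  0.027 ]
blank [ 0.5312 -0.3479  0.027 ]
blank [ 0.5219 -0.3587  0.027 ]
board TR [ 0.5957 -0.1508  0.012 ]
board BR [ 0.5102 -0.1539  0.012 ]
board BL [0.4986 0.211  0.012 ]
board T [0.5894 0.0882 0.012 ]
chan1 [0.5718 0.0687 0.022 ]
chan2 [0.5214 0.0646 0.022 ]
chan3 [0.5169 0.1975 0.022 ]
chan4 [0.5674 0.2021 0.022 ]
tab1 [ 0.5623 -0.1139  0.066 ]
tab2 [ 0.563  -0.1344  0.066 ]
tab3 [ 0.5404 -0.1353  0.066 ]
anv1 [0.5724 0.202  0.064 ]
anv2 [0.5142 0.1966 0.064 ]
anv3 [0.5136 0.216  0.064 ]
rail [0.5619 0.1897 0.028 ]
rail [0.5669 0.0717 0.028 ]
rail [0.5247 0.1907 0.028 ]
rail [0.5265 0.0715 0.028 ]
h 79
[ 0.5388 -0.0615  0.1103] [ 0.5599 -0.0129  0.122 ] [ 0.5492 -0.0421  0.116 ]
[[ 0.5578 -0.0157  0.1189]
 [ 0.5593 -0.051   0.1176]
 [ 0.5599 -0.0533  0.1157]
 [ 0.5588 -0.0563  0.1205]
 [ 0.5592 -0.0587  0.119 ]
 [ 0.5557 -0.0131  0.1167]
 [
[... 3337 characters left out ...]
-0.1336  0.0679]
 [ 0.5399 -0.0418  0.064 ]
 [ 0.5391 -0.0448  0.0679]
 [ 0.5397 -0.0472  0.0656]
 [ 0.5402 -0.0523  0.0641]
 [ 0.5395 -0.0579  0.0682]
 [ 0.5401 -0.0603  0.0657]
 [ 0.5417 -0.1206  0.0676]
 [ 0.5426 -0.1284  0.0649]
 [ 0.5418 -0.1312  0.0686]
 [ 0.5422 -0.1337  0.0672]
 [ 0.5366 -0.0396  0.0664]
 [ 0.5371 -0.042   0.0644]
 [ 0.5379 -0.0629  0.0641]
 [ 0.5377 -0.0736  0.0665]
 [ 0.5333 -0.0054  0.064 ]
 [ 0.5336 -0.0212  0.0649]
 [ 0.534  -0.029   0.0644]
 [ 0.5351 -0.0604  0.0642]
 [ 0.5355 -0.0709  0.064 ]]
hous 116
[ 0.5313 -0.1357  0.058 ] [ 0.566  -0.0029  0.0634] [ 0.5469 -0.0582  0.0611]
pad 140
[ 0.531  -0.1116  0.042 ] [0.5615 0.0384 0.05  ] [ 0.5467 -0.0403  0.0464]
```

The blank meant is the one at about (361,214), with its bush pointing towards the jaw side. The press has its anvil at (175,190) and its tab at (296,188). The depth cloud agrees with the sizes given: blank middle about (0.495, -0.300), press origin about (0.547, 0.0555), yaw about 0.03.

```bash
cat >> h.py <<'E'
from scipy.spatial.transform import Rotation as R
def go(x,y,z,deg):
    s=state(); M=R.from_rotvec(s["ee_rot"]).as_matrix(); d=M.T@(np.array([x,y,z])-s["tcp_pos"])
    ya=np.degrees(np.arctan2(M[1,1],M[0,1])); tw=-np.radians((deg-ya+180)%360-180)
    print("t %.2f tcp %s yaw %.2f tilt %s F %s gap %.3f | move %s twist %.4f"%(s["t"],s["tcp_pos"].round(4),ya,M[:,2].round(3),s["wrist_force"].round(1),s["finger_gap"],d.round(4),tw))
E
python3 -c "
from h import *
go(.495,-.300,.26,26.5)"
```

```text
t 0.10 tcp [ 0.1675 -0.6278  0.4038] yaw -75.06 tilt [-0.     0.001 -1.   ] F [-0.4 -0.2  0.2] gap 1.005 | move [ 0.4009 -0.2321  0.1441] twist -1.7725
```

Call:
{"op": "drive_tool", "data": {"targets": "0.401 -0.232 0.0 -1.7725 0.2; 0.401 -0.232 0.0 -1.7725 0.2; 0.401 -0.232 0.0 -1.7725 0.2; 0.401 -0.232 0.05 -1.7725 0.2; 0.401 -0.232 0.1 -1.7725 0.2; 0.401 -0.232 0.144 -1.7725 0.2; 0.401 -0.232 0.144 -1.7725 0.2; 0.401 -0.232 0.144 -1.7725 0.2", "squeeze": 30}}

```text
t: 0.9
tcp_pos: [0.4356, -0.3595, 0.307]
ee_rot: [2.334, 2.103, -0.0]
wrist_force: [0.0, -0.7, 0.0]
finger_gap: 0.603
grip_force: 0.0
```

```bash
python3 -c "
from h import *
go(.495,-.300,.26,26.5)"
```

```text
t 0.90 tcp [ 0.4356 -0.3595  0.307 ] yaw -5.97 tilt [ 0. -0. -1.] F [ 0.  -0.7  0. ] gap 0.603 | move [0.0654 0.0529 0.047 ] twist -0.5667
```

Call:
{"op": "drive_tool", "data": {"targets": "0.0654 0.0529 0.047 -0.5667 0.2; 0.0654 0.0529 0.047 -0.5667 0.2; 0.0654 0.0529 0.047 -0.5667 0.2; 0.0654 0.0529 0.047 -0.5667 0.2; 0.0654 0.0529 0.047 -0.5667 0.2; 0.0654 0.0529 0.047 -0.5667 0.2; 0.0654 0.0529 0.047 -0.5667 0.2; 0.0654 0.0529 0.047 -0.5667 0.2"}}

```text
t: 1.7
tcp_pos: [0.4944, -0.302, 0.261]
ee_rot: [1.663, 2.665, -0.001]
wrist_force: [0.7, 0.1, -0.3]
finger_gap: 0.597
grip_force: 0.0
```

```bash
python3 -c "
from h import *
go(.495,-.300,.184,26.5)
save('side','pics/s2.png')
a=cv2.imread('pics/s2.png')[150:350,200:420]
cv2.imwrite('pics/s2c.png',cv2.resize(a,None,fx=3,fy=3))"
```

```text
t 1.70 tcp [ 0.4944 -0.302   0.261 ] yaw 26.06 tilt [ 0.    -0.001 -1.   ] F [ 0.7  0.1 -0.3] gap 0.597 | move [0.0015 0.0014 0.077 ] twist -0.0077
```

View pics/s2c.png

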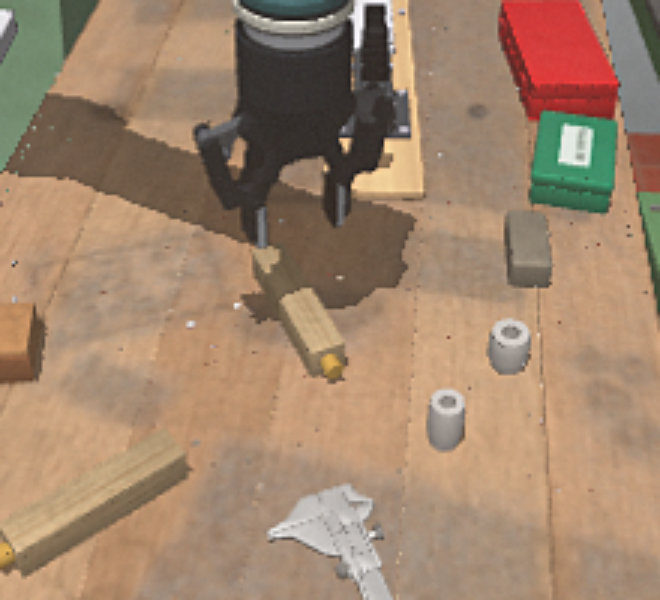

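The side view shows the fingers straddling the blank's line above it, well aligned. Next I lower and grip.

Call:
{"op": "drive_tool", "data": {"targets": "0.0015 0.0014 0.04 -0.0077 0.2; 0.0015 0.0014 0.077 -0.0077 0.2; 0.0015 0.0014 0.077 -0.0077 0.2; 0.0015 0.0014 0.077 -0.0077 0; 0.0015 0.0014 0.077 -0.0077 -1; 0.0015 0.0014 0.077 -0.0077 -1; 0.0015 0.0014 0.077 -0.0077 -1; 0.0015 0.0014 0.077 -0.0077 -1", "squeeze": 35}}

```text
t: 2.55
tcp_pos: [0.4961, -0.3001, 0.1859]
ee_rot: [1.649, 2.67, -0.0]
wrist_force: [-0.4, 0.2, 6.7]
finger_gap: 0.305
grip_force: 35.9
```

```bash
python3 -c "
from h import *
go(.495,-.300,.30,26.5)"
```

```text
t 2.55 tcp [ 0.4961 -0.3001  0.1859] yaw 26.59 tilt [ 0.003 -0.002 -1.   ] F [-0.4  0.2  6.7] gap 0.305 | move [ 0.0002 -0.0007 -0.1141] twist 0.0016
```

Call:
{"op": "drive_tool", "data": {"targets": "0 0 -0.04 0 -1; 0 0 -0.08 0 -1; 0 0 -0.12 0 -1; 0 0 -0.165 0 -1; 0 0 -0.165 0.1 -1; 0 0 -0.165 0.2 -1; 0 0 -0.165 0.3 -1; 0 0 -0.165 0.4 -1"}}

```text
t: 3.35
tcp_pos: [0.4949, -0.2996, 0.3496]
ee_rot: [2.153, 2.286, -0.0]
wrist_force: [-1.1, -0.3, -1.0]
finger_gap: 0.308
grip_force: 35.2
```

```bash
python3 -c "
from h import *
print(tip_reach if 'tip_reach' in globals() else '')
go(.5447,.1295,.35,1.7)"
```

```text
0.1734
t 3.35 tcp [ 0.4949 -0.2996  0.3496] yaw 3.44 tilt [ 0.001 -0.001 -1.   ] F [-1.1 -0.3 -1. ] gap 0.308 | move [ 0.4254  0.0755 -0.0007] twist 0.0304
```

Call:
{"op": "drive_tool", "data": {"targets": "0.04 0.007 0 0.03 -1; 0.09 0.016 0 0.03 -1; 0.14 0.025 0 0.03 -1; 0.19 0.034 0 0.03 -1; 0.24 0.043 0 0.03 -1; 0.29 0.051 0 0.03 -1; 0.34 0.06 0 0.03 -1; 0.385 0.068 0 0.03 -1"}}

```text
t: 4.15
tcp_pos: [0.5379, 0.0904, 0.3496]
ee_rot: [2.182, 2.258, 0.001]
wrist_force: [1.7, -1.0, -1.6]
finger_gap: 0.305
grip_force: 35.2
```

Call:
{"op": "drive_tool", "data": {"targets": "0.0404 0.0075 0 0 -1; 0.0404 0.0075 0 0 -1; 0.0404 0.0075 0.04 0 -1; 0.0404 0.0075 0.08 0 -1; 0.0404 0.0075 0.09 0 -1; 0.0404 0.0075 0.09 0 -1; 0.0404 0.0075 0.09 0 -1; 0.0404 0.0075 0.09 0 -1"}}

```text
t: 4.95
tcp_pos: [0.5452, 0.1293, 0.2609]
ee_rot: [2.182, 2.258, 0.005]
wrist_force: [-0.6, 0.1, -0.9]
finger_gap: 0.303
grip_force: 35.2
```

```bash
python3 -c "
from h import *
np.set_printoptions(precision=4,suppress=True)
go(.5447,.1295,.208,1.7)
c=save('side','pics/s3.png')
a=cv2.imread('pics/s3.png')[100:230,250:410]
cv2.imwrite('pics/s3c.png',cv2.resize(a,None,fx=4.5,fy=4.5,interpolation=cv2.INTER_CUBIC))
t=save('top','pics/t3.png')
P=cloud(t,160,240,165,215)
Q=P[(P[:,2]>.065)&(P[:,2]<.15)]
print(len(Q)); 
for q in Q[::6]: print(q)
"
```

```text
t 4.95 tcp [0.5452 0.1293 0.2609] yaw 1.95 tilt [ 0.003  0.001 -1.   ] F [-0.6  0.1 -0.9] gap 0.303 | move [ 0.0001 -0.0007  0.0529] twist 0.0044
246
[0.5671 0.1197 0.1059]
[0.5612 0.1157 0.0984]
[0.5614 0.1    0.0995]
[0.5617 0.0844 0.1007]
[0.5569 0.1165 0.105 ]
[0.5585 0.1022 0.1006]
[0.5579 0.0858 0.1051]
[0.5592 0.0711 0.1018]
[0.556  0.1021 0.0998]
[0.5559 0.0862 0.1023]
[0.5568 0.0711 0.1008]
[0.5521 0.1034 0.1047]
[0.5546 0.0898 0.0965]
[0.5543 0.0737 0.0997]
[0.551  0.1046 0.0983]
[0.5509 0.0886 0.1011]
[0.5513 0.0732 0.1014]
[0.5544 0.0599 0.0903]
[0.5485 0.0992 0.0987]
[0.5488 0.0836 0.0995]
[0.5514 0.0701 0.0904]
[0.5457 0.1068 0.0981]
[0.5445 0.0898 0.1055]
[0.5468 0.0761 0.0979]
[0.5469 0.0603 0.0997]
[0.5428 0.0984 0.1005]
[0.5433 0.0831 0.1004]
[0.5464 0.0699 0.0892]
[0.5399 0.1032 0.1009]
[0.5409 0.0883 0.0987]
[0.5408 0.0724 0.1016]
[0.5433 0.0587 0.0929]
[0.537  0.0921 0.1038]
[0.5379 0.0772 0.1019]
[0.5355 0.101  0.0976]
[0.5356 0.0852 0.0995]
[0.5366 0.0704 0.097 ]
[0.5344 0.0917 0.092 ]
[0.536  0.0772 0.0874]
[0.534  0.0991 0.0811]
[0.5351 0.0841 0.0784]
```

View pics/s3c.png

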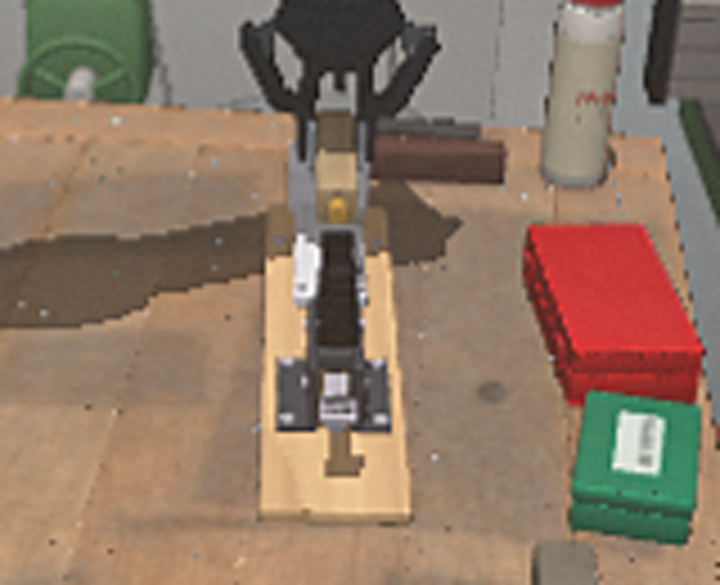

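Call:
{"op": "drive_tool", "data": {"targets": "0 -0.0005 0.02 0.004 -1; 0 -0.0005 0.039 0.004 -1; 0 -0.0005 0.039 0.004 -1; 0 -0.0005 0.039 0.004 -1; 0 -0.0005 0.039 0.004 -1; 0 -0.0005 0.039 0.004 -1; 0 -0.0005 0.039 0.004 -1; 0 -0.0005 0.039 0.004 -1"}}

```text
t: 5.85
tcp_pos: [0.544, 0.1291, 0.2202]
ee_rot: [2.187, 2.254, 0.001]
wrist_force: [-1.2, -0.3, -1.6]
finger_gap: 0.305
grip_force: 35.1
```

```bash
python3 -c "
from h import *
np.set_printoptions(precision=4,suppress=True)
go(.5447,.1295,.208,1.7)
t=save('top','pics/t4.png')
P=cloud(t,190,240,165,215)
Q=P[(P[:,2]>.054)&(P[:,2]<.068)&(P[:,1]>.065)&(P[:,1]<.095)]
print(len(Q),Q.min(0),Q.max(0),cv2.minAreaRect((Q[:,:2]*1000).astype(np.float32)))
a=cv2.imread('pics/t4.png')[165:215,160:240]
cv2.imwrite('pics/t4c.png',cv2.resize(a,None,fx=10,fy=10,interpolation=cv2.INTER_CUBIC))
"
```

```text
t 5.85 tcp [0.544  0.1291 0.2202] yaw 1.73 tilt [ 0.001  0.    -1.   ] F [-1.2 -0.3 -1.6] gap 0.305 | move [0.0004 0.0007 0.0122] twist 0.0006
103 [0.533  0.0675 0.0553] [0.5589 0.095  0.0671] ((546.07080078125, 81.1214370727539), (27.496469497680664, 25.539287567138672), 88.22675323486328)
```

View pics/t4c.png

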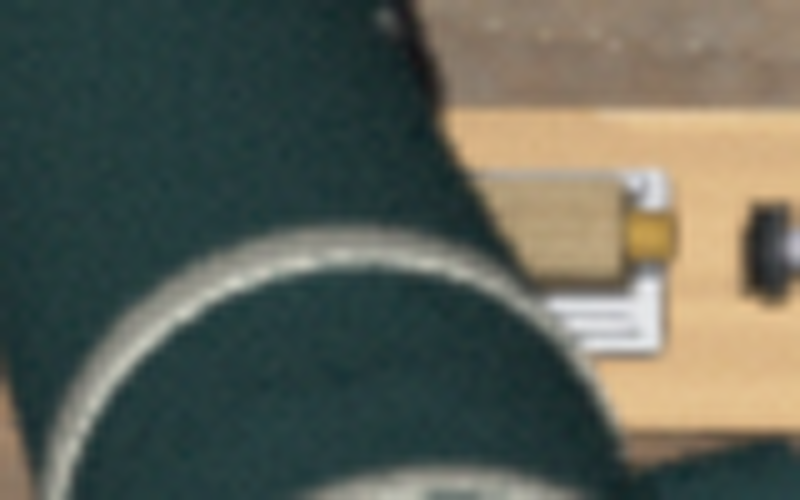

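```bash
python3 -c "
from h import *
np.set_printoptions(precision=4,suppress=True)
c=dict(np.load('pics/t4.npz'))
C=lambda U,V,z:at(c,(U+.5)/10-.5+160,(V+.5)/10-.5+165,z)
for n,U,V,z in (('bl top',600,178,.061),('bl bot',600,277,.061),('plate t',645,170,.022),('plate b',645,353,.022),('rail b',620,333,.028),('rail b2',620,315,.022),('bushend',675,240,.048),('bushtop',650,212,.052),('bushbot',650,262,.042),('nose',748,250,.0355),('nose top',765,203,.0355),('nose bot',765,300,.0355),('board t',600,105,.012),('board b',680,433,.012)): print(n,C(U,V,z))
"
```

```text
bl top [0.56   0.0772 0.061 ]
bl bot [0.5333 0.0753 0.061 ]
plate t [0.5718 0.0729 0.022 ]
plate b [0.5211 0.0693 0.022 ]
rail b [0.5251 0.0753 0.028 ]
rail b2 [0.5313 0.0768 0.022 ]
bushend [0.5468 0.0586 0.048 ]
bushtop [0.5533 0.0651 0.052 ]
bushbot [0.5419 0.066  0.042 ]
nose [0.5475 0.0411 0.0355]
nose top [0.5606 0.0374 0.0355]
nose bot [0.5339 0.0357 0.0355]
board t [0.5921 0.0885 0.012 ]
board b [0.5013 0.0601 0.012 ]
```

Blank axis, channel plate, board and nose all agree within 0.5 mm in this view (blank end at U≈625, bush end at 675, nose face at 748 in the crop). I lower the blank and release it.

Call:
{"op": "drive_tool", "data": {"targets": "0 0 0.006 0 -1; 0 0 0.0115 0 -1; 0 0 0.0125 0 -1; 0 0 0.0125 0 -1; 0 0 0.0125 0 -1; 0 0 0.0125 0 0; 0 0 0.0125 0 0; 0 0 0.0125 0 0"}}

```text
t: 6.7
tcp_pos: [0.5438, 0.1291, 0.207]
ee_rot: [-2.187, -2.255, 0.0]
wrist_force: [0.2, 0.2, 0.3]
finger_gap: 0.498
grip_force: 0.0
```

```bash
python3 -c "
from h import *
go(.550,-.0425,.30,-88.3)"
```

```text
t 6.70 tcp [0.5438 0.1291 0.207 ] yaw 1.74 tilt [-0.  0. -1.] F [0.2 0.2 0.3] gap 0.498 | move [-0.1717  0.0009 -0.093 ] twist 1.5715
```

Call:
{"op": "drive_tool", "data": {"targets": "0 0 -0.03 0 0.3; 0 0 -0.07 0 1; 0 0 -0.113 0.15 1; -0.04 0 -0.113 0.3 1; -0.08 0.0005 -0.113 0.45 1; -0.12 0.0009 -0.113 0.6 1; -0.16 0.0009 -0.113 0.75 1; -0.1717 0.0009 -0.113 0.89 1"}}

```text
t: 7.5
tcp_pos: [0.5498, -0.0477, 0.32]
ee_rot: [2.95, 1.074, -0.002]
wrist_force: [-0.3, 0.8, 0.5]
finger_gap: 1.002
grip_force: 0.0
```

```bash
python3 -c "
from h import *
t=save('top','pics/t5.png')
P=cloud(t,160,240,165,215)
Q=P[(P[:,2]>.042)&(P[:,2]<.054)&(P[:,1]>.055)&(P[:,1]<.195)&(abs(P[:,0]-.546)<.022)]
print(len(Q),cv2.minAreaRect((Q[:,:2]*1000).astype(np.float32)),state()['joint_positions'])
go(.549,-.0425,.29,-88.3)"
```

```text
365 ((544.03515625, 138.80599975585938), (26.47789192199707, 103.03639221191406), 1.5805174112319946) [ 0.26615891  0.43303062 -0.30011055  1.90101506  0.17200843  0.83250545
 -1.00160116]
t 7.55 tcp [ 0.5498 -0.0478  0.32  ] yaw -50.28 tilt [-0.    -0.003 -1.   ] F [ 0.9 -1.9 -0.1] gap 1.000 | move [ 0.0028 -0.0046  0.03  ] twist 0.6636
```

Call:
{"op": "drive_tool", "data": {"targets": "0.0028 -0.0046 0 0.66 1; 0.0028 -0.0046 0 0.66 1; 0.0028 -0.0046 0 0.66 1; 0.0028 -0.0046 0 0.66 1; 0.0028 -0.0046 0 0.66 1; 0.0028 -0.0046 0 0.66 1; 0.0028 -0.0046 0 0.66 1; 0.0028 -0.0046 0 0.66 1"}}

```text
t: 8.35
tcp_pos: [0.5491, -0.0368, 0.3202]
ee_rot: [-3.14, -0.084, 0.0]
wrist_force: [-0.9, -1.0, -0.3]
finger_gap: 1.0
grip_force: 0.0
```

```bash
python3 -c "
from h import *
go(.549,-.0425,.26,-88.3)
c=save('side','pics/s6.png')
a=cv2.imread('pics/s6.png')[60:220,230:430]
cv2.imwrite('pics/s6c.png',cv2.resize(a,None,fx=3.5,fy=3.5,interpolation=cv2.INTER_CUBIC))"
```

```text
t 8.35 tcp [ 0.5491 -0.0368  0.3202] yaw -86.93 tilt [-0.  0. -1.] F [-0.9 -1.  -0.3] gap 1.000 | move [-0.0004  0.0058  0.0602] twist 0.0239
```

View pics/s6c.png

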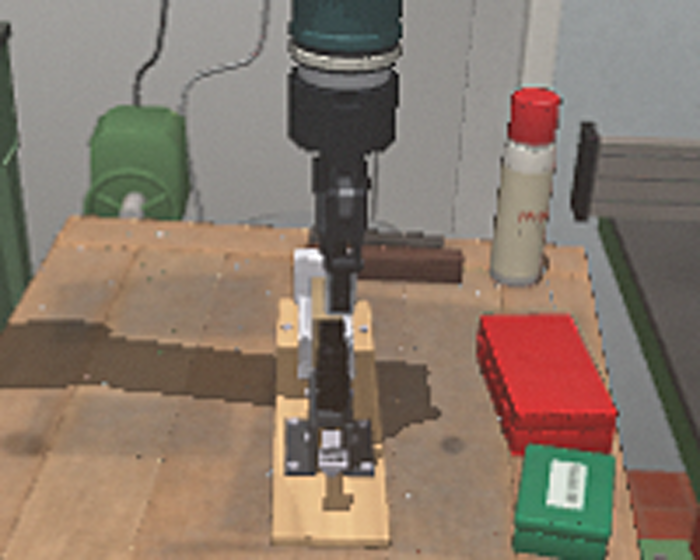

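Call:
{"op": "drive_tool", "data": {"targets": "-0.0004 0.0058 0 0.024 1; -0.0004 0.0058 0 0.024 1; -0.0004 0.0058 0.02 0.024 1; -0.0004 0.0058 0.04 0.024 1; -0.0004 0.0058 0.0602 0.024 1; -0.0004 0.0058 0.0602 0.024 1; -0.0004 0.0058 0.0602 0.024 1; -0.0004 0.0058 0.0602 0.024 1"}}

```text
t: 9.2
tcp_pos: [0.5495, -0.0431, 0.2612]
ee_rot: [3.141, 0.042, 0.003]
wrist_force: [-0.3, 0.7, -0.7]
finger_gap: 1.001
grip_force: 0.0
```

```bash
python3 -c "
from h import *
go(.549,-.0425,.26,-88.3)"
```

```text
t 9.20 tcp [ 0.5495 -0.0431  0.2612] yaw -88.45 tilt [ 0.002 -0.    -1.   ] F [-0.3  0.7 -0.7] gap 1.001 | move [-0.0005 -0.0006  0.0012] twist -0.0027
```

Call:
{"op": "drive_tool", "data": {"targets": "0 0 0 0 0.4; 0 0 0 0 0.2; 0 0 0 0 0.1; 0 0 0 0 0; 0 0 0 0 -0.15; 0 0 0 0 -0.15; 0 0 0 0 -0.15; 0 0 0 0 -0.15", "squeeze": 25}}

```text
t: 10.0
tcp_pos: [0.5499, -0.0415, 0.2629]
ee_rot: [-3.14, -0.043, -0.006]
wrist_force: [-4.2, 3.0, 15.5]
finger_gap: 0.488
grip_force: 25.3
```

```bash
python3 -c "
from h import *
s=state();print(s['finger_gap']*85,s['grip_force'])
go(.549,-.0425,.26,-88.3)"
```

```text
41.44616476702746 25.347006507217884
t 10.00 tcp [ 0.5499 -0.0415  0.2629] yaw -88.41 tilt [ 0.003  0.002 -1.   ] F [-4.2  3.  15.5] gap 0.488 | move [-0.0009  0.0009  0.0029] twist -0.0020
```

Call:
{"op": "drive_tool", "data": {"targets": "0 0 0 0 -0.2; 0 0 0 0 -0.2; 0 0 0 0 0; 0 0 0 0 0.3; 0 0 0 0 0.7; 0 0 0 0 0.7; 0 0 0 0 0.7; 0 0 0 0 0.7"}}

```text
t: 10.8
tcp_pos: [0.5489, -0.0432, 0.2599]
ee_rot: [3.141, 0.042, -0.001]
wrist_force: [-0.4, 0.2, 0.4]
finger_gap: 0.848
grip_force: 0.0
```

```bash
cat >> h.py <<'E'
def look(fn):
    t=save('top',fn); a=cv2.imread(fn)[165:215,190:270]
    cv2.imwrite(fn.replace('.png','c.png'),cv2.resize(a,None,fx=8,fy=8,interpolation=cv2.INTER_CUBIC))
    P=cloud(t,190,260,180,200); Q=P[(abs(P[:,0]-.547)<.008)&(P[:,1]>.0)&(P[:,1]<.1)]
    s=[]
    for y in np.arange(.0,.1,.004):
        q=Q[(Q[:,1]>=y)&(Q[:,1]<y+.004)]
        if len(q): s.append("%.3f:%.0f"%(y,q[:,2].max()*1000))
    print(' '.join(s))
E
python3 -c "
from h import *
go(.549,-.0425,.26,-88.3)
look('pics/t7.png')"
```

```text
t 10.80 tcp [ 0.5489 -0.0432  0.2599] yaw -88.46 tilt [-0.001 -0.    -1.   ] F [-0.4  0.2  0.4] gap 0.848 | move [ 0.0001 -0.0007 -0.0001] twist -0.0029
0.092:49 0.096:55
```

View pics/t7c.png

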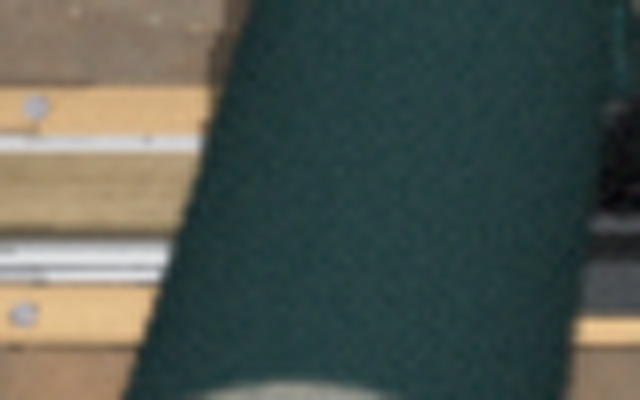

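Call:
{"op": "drive_tool", "data": {"targets": "0 -0.0012 0 0 0.4; 0 -0.0012 0 0 0.2; 0 -0.0012 -0.001 0 0.1; 0 -0.0012 -0.002 0 0; 0 -0.0012 -0.003 0 -0.15; 0 -0.0012 -0.003 0 -0.2; 0 -0.0012 -0.003 0 -0.2; 0 -0.0012 -0.003 0 -0.2", "squeeze": 25}}

```text
t: 11.65
tcp_pos: [0.5494, -0.0414, 0.2628]
ee_rot: [-3.141, -0.043, -0.002]
wrist_force: [5.4, 2.2, -6.3]
finger_gap: 0.486
grip_force: 27.2
```

Call:
{"op": "drive_tool", "data": {"targets": "0 0 0 0 -0.2; 0 0 0 0 -0.2; 0 0 0 0 0; 0 0 0.001 0 0.3; 0 0 0.003 0 0.6; 0 0 0.003 0 0.6; 0 0 0.003 0 0.6; 0 0 0.003 0 0.6"}}

```text
t: 12.45
tcp_pos: [0.5489, -0.0421, 0.2602]
ee_rot: [3.141, 0.042, -0.0]
wrist_force: [0.7, -0.2, 0.9]
finger_gap: 0.798
grip_force: 0.0
```

```bash
cat >> h.py <<'E'
def bl(fn):
    t=save('top',fn); P=cloud(t,160,245,175,205)
    Q=P[(P[:,2]>.044)&(P[:,2]<.054)&(P[:,1]>.11)&(P[:,1]<.2)&(abs(P[:,0]-.544)<.01)]
    print('blank front y %.4f z %.4f'%(np.percentile(Q[:,1],98),np.median(Q[:,2])))
    g=t["img"][int(184):int(192),160:245].mean(axis=(0,2)).astype(int); print(g[:30])
E
python3 -c "
from h import *
go(.549,-.0425,.26,-88.3)
bl('pics/t8.png')
import sys
t=dict(np.load('pics/t5.npz')); print(t['img'][184:192,160:190].mean(axis=(0,2)).astype(int))"
```

```text
t 12.45 tcp [ 0.5489 -0.0421  0.2602] yaw -88.47 tilt [-0. -0. -1.] F [ 0.7 -0.2  0.9] gap 0.798 | move [0.0001 0.0004 0.0002] twist -0.0029
blank front y 0.1935 z 0.0489
[126 122 119 119 118 140 213 224 227 230 231 215 134 106 104 114 136 138
 138 139 138 139 140 140 141 143 143 142 142 143]
[127 122 120 119 119 141 213 224 227 230 231 216 134 105 102 103 135 202
 158 139 137 138 138 139 139 140 140 143 143 142]
```

Call:
{"op": "drive_tool", "data": {"targets": "0 0 0 0 0.4; 0 0 0 0 0.2; 0 0 -0.001 0 0.1; 0 0 -0.002 0 0; 0 0 -0.0025 0 -0.15; 0 0 -0.0025 0 -0.2; 0 0 -0.0025 0 -0.2; 0 0 -0.0025 0 -0.2", "squeeze": 28}}

```text
t: 13.3
tcp_pos: [0.5494, -0.0414, 0.2629]
ee_rot: [-3.141, -0.043, -0.002]
wrist_force: [1.5, 2.6, 3.4]
finger_gap: 0.485
grip_force: 29.7
```

Call:
{"op": "drive_tool", "data": {"targets": "0 0 0 0 -0.2; 0 0 0 0 -0.2; 0 0 0 0 0; 0 0 0.001 0 0.3; 0 0 0.0025 0 0.6; 0 0 0.0025 0 0.6; 0 0 0.0025 0 0.6; 0 0 0.0025 0 0.6"}}

```text
t: 14.1
tcp_pos: [0.5487, -0.0422, 0.2598]
ee_rot: [3.141, 0.042, -0.001]
wrist_force: [-0.4, 0.8, 0.1]
finger_gap: 0.8
grip_force: 0.0
```

Call:
{"op": "drive_tool", "data": {"targets": "0 0 0 0 0.4; 0 0 0 0 0.2; 0 0 -0.001 0 0.1; 0 0 -0.002 0 0; 0 0 -0.0025 0 -0.15; 0 0 -0.0025 0 -0.2; 0 0 -0.0025 0 -0.2; 0 0 -0.0025 0 -0.2"}}

```text
t: 14.9
tcp_pos: [0.5492, -0.0406, 0.2625]
ee_rot: [-3.139, -0.043, -0.001]
wrist_force: [1.0, 5.8, -1.5]
finger_gap: 0.508
grip_force: 30.1
```

```bash
python3 -c "
from h import *
go(.549,-.0425,.26,-88.3)
bl('pics/t9.png')"
```

```text
t 14.90 tcp [ 0.5492 -0.0406  0.2625] yaw -88.42 tilt [ 0.001  0.002 -1.   ] F [ 1.   5.8 -1.5] gap 0.508 | move [-0.0003  0.0019  0.0025] twist -0.0020
blank front y 0.1984 z 0.0486
[126 122 120 119 120 140 213 224 227 230 231 216 135 114 136 138 137 138
 139 139 139 140 141 142 142 142 142 142 143 143]
```

Call:
{"op": "drive_tool", "data": {"targets": "0 0 0 0 -0.2; 0 0 0 0 -0.2; 0 0 0 0 0; 0 0 0.001 0 0.3; 0 0 0.0025 0 0.6; 0 0 0.0025 0 0.6; 0 0 0.0025 0 0.6; 0 0 0.0025 0 0.6"}}

```text
t: 15.75
tcp_pos: [0.5489, -0.0423, 0.2601]
ee_rot: [3.141, 0.042, -0.0]
wrist_force: [0.3, -0.0, -0.3]
finger_gap: 0.803
grip_force: 0.0
```

Call:
{"op": "drive_tool", "data": {"targets": "0 0 0 0 0.4; 0 0 0 0 0.2; 0 0 -0.001 0 0.1; 0 0 -0.002 0 0; 0 0 -0.0025 0 -0.15; 0 0 -0.0025 0 -0.2; 0 0 -0.0025 0 -0.2; 0 0 -0.0025 0 -0.2"}}

```text
t: 16.55
tcp_pos: [0.5493, -0.0386, 0.2619]
ee_rot: [-3.137, -0.045, -0.002]
wrist_force: [4.4, 7.4, -7.1]
finger_gap: 0.565
grip_force: 31.0
```

Call:
{"op": "drive_tool", "data": {"targets": "0 0 0 0 -0.2; 0 0 0 0 -0.2; 0 0 0 0 0.1; 0 0 0.001 0 0.3; 0 0 0.0025 0 0.6; 0 0 0.0025 0 0.6; 0 0 0.0025 0 0.6; 0 0 0.0025 0 0.6"}}

```text
t: 17.35
tcp_pos: [0.549, -0.0423, 0.2602]
ee_rot: [3.141, 0.041, 0.0]
wrist_force: [-0.4, 0.1, -0.3]
finger_gap: 0.801
grip_force: 0.0
```

Call:
{"op": "drive_tool", "data": {"targets": "0 0 0 0 0.4; 0 0 0 0 0.3; 0 0 -0.001 0 0.2; 0 0 -0.001 0 0.1; 0 0 -0.001 0 0; 0 0 -0.001 0 -0.2; 0 0 -0.001 0 -0.2; 0 0 -0.001 0 -0.2", "squeeze": 32}}

```text
t: 18.15
tcp_pos: [0.5492, -0.0386, 0.2623]
ee_rot: [-3.137, -0.045, -0.001]
wrist_force: [-3.1, 8.2, 8.1]
finger_gap: 0.56
grip_force: 31.8
```

Call:
{"op": "drive_tool", "data": {"targets": "0 0 0 0 0.1; 0 0 0 0 0.4; 0 0 0.001 0 0.7; 0 0 0.001 0 0.8; 0 0 0.001 0 0.8; 0 0 -0.02 0 0.8; 0 0 -0.045 0 0.8; 0 0 -0.065 0 0.8"}}

```text
t: 18.95
tcp_pos: [0.5491, -0.0422, 0.3271]
ee_rot: [3.141, 0.041, 0.0]
wrist_force: [0.4, 0.0, 0.2]
finger_gap: 0.899
grip_force: 0.0
```

Call:
{"op": "drive_tool", "data": {"targets": "0 0 0 0 0.8; 0.001 0.03 0 0 0.5; 0.001 0.06 0 0 0; 0.001 0.083 0 0 -1; 0.001 0.083 0 0 -1; 0.001 0.083 0 0 -1; 0.001 0.083 0 0 -1; 0.001 0.083 0 0 -1"}}

```text
t: 19.75
tcp_pos: [0.5522, -0.1234, 0.3259]
ee_rot: [-3.141, -0.046, 0.001]
wrist_force: [0.0, -0.2, 0.4]
finger_gap: -0.002
grip_force: 0.0
```

```bash
python3 -c "
from h import *
go(.5517,-.1255,.26,-88.3)
look('pics/t10.png'); bl('pics/t11.png')"
```

```text
t 19.75 tcp [ 0.5522 -0.1234  0.3259] yaw -88.33 tilt [-0.     0.001 -1.   ] F [ 0.  -0.2  0.4] gap -0.002 | move [-0.0006  0.0021  0.0659] twist -0.0006
0.012:41 0.016:46 0.020:44 0.024:50 0.028:41 0.032:43 0.036:41 0.040:43 0.044:44 0.048:45 0.052:43 0.056:45 0.060:47 0.064:42 0.068:52 0.072:53 0.076:53 0.080:53 0.084:57 0.088:51 0.092:55 0.096:51
blank front y 0.1981 z 0.0489
[127 122 120 120 119 140 214 225 227 230 231 217 134 116 137 139 137 139
 139 139 140 140 141 143 143 143 142 143 144 145]
```

View pics/t10c.png

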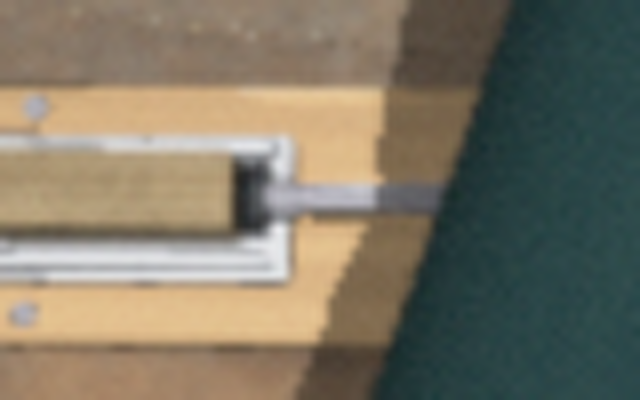

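The black pad sits flush against the wood at (235–265,195), with no gold bush visible, so the bush is home. Next is the tab.

Call:
{"op": "drive_tool", "data": {"targets": "-0.0006 0.0021 0.04 0 -1; -0.0006 0.0021 0.075 0 -1; -0.0006 0.0021 0.083 0 -1; -0.0006 0.0021 0.088 0 -1; -0.0006 0.0021 0.093 0 -1; -0.0006 0.0021 0.0955 0 -1; -0.0006 0.0021 0.0955 0 -1; -0.0006 0.0021 0.0955 0 -1"}}

```text
t: 20.65
tcp_pos: [0.5522, -0.1272, 0.2317]
ee_rot: [3.141, 0.042, 0.004]
wrist_force: [-0.4, -0.6, 1.8]
finger_gap: -0.008
grip_force: 0.8
```

```bash
python3 -c "
from h import *
go(.5517,-.1255,.230,-88.3)"
```

```text
t 20.65 tcp [ 0.5522 -0.1272  0.2317] yaw -88.46 tilt [ 0.002 -0.001 -1.   ] F [-0.4 -0.6  1.8] gap -0.008 | move [-0.0005 -0.0017  0.0017] twist -0.0029
```

Call:
{"op": "drive_tool", "data": {"targets": "0 0 0.0015 0 -1; 0 0 0.0015 0 -1; 0 0 0.0015 0 -1; 0 0 0.0015 0 -1; 0 0 0.0015 0 -1; 0 0 0.0015 0 -1; 0 0 0.0015 0 -1; 0 0 0.0015 0 -1"}}

```text
t: 21.45
tcp_pos: [0.5517, -0.1268, 0.2291]
ee_rot: [3.141, 0.043, 0.0]
wrist_force: [0.5, -1.3, 1.4]
finger_gap: 0.001
grip_force: 1.1
```

Call:
{"op": "drive_tool", "data": {"targets": "0 0 0 0 -1; 0 0 0 0 -1; 0 0 0 0 -1; 0 0 0 0 -1; 0 0 0 0 -1; 0 0 0 0 -1; 0 0 0 0 -1; 0 0 0 0 -1"}}

```text
t: 22.25
tcp_pos: [0.5517, -0.1268, 0.2291]
ee_rot: [-3.141, -0.043, -0.0]
wrist_force: [1.7, -1.2, 1.9]
finger_gap: 0.003
grip_force: 1.0
```

```bash
python3 -c "
from h import *
go(.5517,-.1255,.230,-88.3)
look('pics/t12.png'); bl('pics/t13.png')
a=dict(np.load('pics/t10.npz'))['img'];b=dict(np.load('pics/t12.npz'))['img']
print(a[186:192,215:245].mean(axis=(0,2)).astype(int));print(b[186:192,215:245].mean(axis=(0,2)).astype(int))"
```

```text
t 22.25 tcp [ 0.5517 -0.1268  0.2291] yaw -88.45 tilt [ 0.  0. -1.] F [ 1.7 -1.2  1.9] gap 0.003 | move [ 0.     -0.0013 -0.0009] twist -0.0026
0.000:41 0.004:44 0.008:42 0.012:41 0.016:42 0.020:42 0.024:47 0.028:51 0.032:47 0.036:13 0.040:16 0.044:16 0.048:17 0.052:17 0.056:15 0.060:16 0.064:25 0.068:24 0.072:26 0.076:46 0.080:49 0.084:53 0.088:54 0.092:53 0.096:52
blank front y 0.1988 z 0.0492
[127 122 120 118 120 141 213 224 227 230 231 217 136 116 137 139 138 139
 139 139 140 139 140 142 144 143 143 142 144 144]
[153 155 154 133  60  46  69  85 126 170 178 164 162 171 168 170 171 171
 172 175 174 162 122 104 102  98  98  97  96  90]
[153 155 153 137  95 151 224 228 229 228 214 160 180 184 185 185 185 185
 184 171 114  57  48  69  81 123 167 171 170 165]
```

Call:
{"op": "drive_tool", "data": {"targets": "0 0 0 0 -1; 0 0 0 0 -1; 0 0 -0.02 0 -1; 0 0 -0.05 0 -1; 0 0 -0.08 0 -1; 0 0 -0.1 0 -1; 0 0 -0.1 0 -1; 0 0 -0.1 0 -1"}}

```text
t: 23.15
tcp_pos: [0.5511, -0.1265, 0.3286]
ee_rot: [-3.141, -0.043, 0.002]
wrist_force: [0.2, 0.2, -1.6]
finger_gap: -0.002
grip_force: 0.0
```

```bash
python3 -c "
from h import *
go(.5517,-.1255,.32,-88.3)
look('pics/t14.png')
b=dict(np.load('pics/t14.npz'))['img'];print(b[186:192,215:245].mean(axis=(0,2)).astype(int))
print(finish_job())"
```

```text
t 23.15 tcp [ 0.5511 -0.1265  0.3286] yaw -88.43 tilt [-0.001  0.    -1.   ] F [ 0.2  0.2 -1.6] gap -0.002 | move [ 0.0006 -0.0009  0.0086] twist -0.0023
0.008:44 0.012:43 0.016:44 0.020:44 0.024:52 0.028:51 0.032:50 0.036:14 0.040:13 0.044:14 0.048:13 0.052:16 0.056:17 0.060:14 0.064:28 0.068:25 0.072:27 0.076:28 0.080:52 0.084:53 0.088:48 0.092:52 0.096:56
[153 156 154 136  97 151 225 229 229 228 214 160 179 184 186 186 186 185
 185 172 114  55  38  46  51  74  98 101 102 100]
the job is handed in; nothing more can be done
None
```

The job is handed in, with no verdict returned: by the last camera check the blank lies in the channel with its bush pressed flush, the jaw is back open, and the arm is clear.

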